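# Click the cursor of an ampoule length gauge into its index clip

### The job

Check the ampoule lying in the length gauge: with the fingertips, gently push the gauge's cursor along its rail towards the ampoule until it clicks into the notch of the index clip, without running past the clip, and leave it resting in the notch. Only push the cursor, never pinch it, and leave the ampoule in the gauge, the ampoule rack, the carton and the torch where they are.

Things in the scene. Friction and masses are not known exactly. Their poses are not given: they have to be found in the camera images.
- gauge: Aluminium length gauge fixed on the table; plate 130 (x) by 360 (y) by 12 mm; origin under its centre, on the table, z up. A steel rail 20 mm wide, its top 24 mm above the table, runs along the gauge's y at x = 0. The ampoule lies in a channel at x = -40 mm near the +y end. Place and turn about z vary.
- cursor: Grey plastic cursor sliding on the rail along the gauge's y only, axes parallel to the gauge's. Origin on the rail's centre line, 24.5 mm above the table. Block 44 (x) by 24 (y) mm; upright push tab 32 (x) by 14 (y) mm, top 80 mm above the table. A jaw reaches x = -54 mm, a thin wing x = +51 mm. Starts at the -y end, 50 to 190 mm before the notch; slides freely with under 1 N.
- clip_notch (a point): The notch, at the clip's origin. Home: cursor origin and notch agree in gauge y. The cursor's sprung roller meets a ramp 8 mm before home; the push rises to about 6 N; its crest is 3.5 mm before home; just past it the cursor springs ahead into the notch, the push drops to almost nothing and it centres itself. Pushing on takes about 12 N; the second crest, 4.3 mm past home, must not be passed.
- ampoule: Amber glass ampoule, 16 mm in diameter, 83 mm long, lying along the gauge's y axis in the channel against the end stop; origin below the middle of its length. The cursor's jaw does not reach it. Leave alone.
- rack: White tray 54 by 120 mm with ten upright amber ampoules, 83 mm high, loose on the table on the +x side of the gauge; origin at the centre of its underside. Leave alone.
- carton: Cardboard carton 40 by 85 by 30 mm high, loose on the robot's side of the gauge; origin at the centre of its underside. Leave alone.
- torch: Black pocket torch 27 mm in diameter and 113 mm long, lying loose on the robot's side of the gauge; origin under its middle. Leave alone.
- cursor_push (a point): Where to push: centre of the tab's flat rear face (32 mm wide, from 25 to 80 mm above the table), 12 mm behind (-y of) the cursor's origin and 50 mm above the table. Push towards +y of the gauge. Nothing within 40 mm behind it stands higher than 28 mm above the table.
- clip: Small dark steel index clip fixed on the gauge at gauge x = +38 mm, its y varying; 28 (x) by 34 (y) mm; origin under its centre, 12 mm above the table, axes parallel to the gauge's. Two steel ridges cross it at its y = -3.5 and +4.3 mm with the notch between them at y = 0. A post 12 mm wide, top 48 mm above the table, stands on its +x side at the notch's y.

How it is judged:
At the end, for the whole second after the job is handed in: The cursor rests in the clip's notch: its origin within 2.5 mm of the notch along the rail and still; the ampoule is within 8 mm, the rack, carton and torch within 15 mm of where they were (y of cursor in the frame of clip_notch between -0.0025 and 0.0025 m and linear speed of cursor below 0.005 m/s and distance of ampoule from where it was at the start of the episode below 0.008 m and distance of each of rack, carton, torch from where it was at the start of the episode below 0.015 m); the robot touches nothing.
It fails at once if the cursor runs past the clip (more than 8 mm beyond the notch) (y of cursor in the frame of clip_notch above 0.008 m).
It fails at once if the cursor is pinched or rammed (fingers press on it with more than 30 N) (contact force between the fingers and cursor above 30 N).
It fails at once if the ampoule is disturbed or lifted (moved more than 8 mm) (distance of ampoule from where it was at the start of the episode above 0.008 m).
It fails at once if the rack, the carton or the torch is disturbed or lifted (moved more than 15 mm) (distance of any of rack, carton, torch from where it was at the start of the episode above 0.015 m).
It also fails if it takes over 61 s, if anything falls off the work surface, if the arm or the gripper's body presses on something with over 40 N, if the wrist force passes 120 N, or if a joint passes its speed limit or range.

### The arm

A 6-joint arm with a two-finger parallel gripper is mounted at the origin on the work surface. World frame = base frame: x ahead of the robot, y to its left, z up, the work surface at z = 0. Lengths are in m, angles in rad, forces in N, time in s.
With the tool pointing down it reaches from about 0.3 to 0.775 m from the base axis. Payload 14.6 kg.
Tool frame: the origin (TCP) lies between the finger pads; the fingertips stand 14 mm ahead of it and the grasp point (between the pads) lies 5 mm behind it; z points along the fingers, y is the line along which they close (so a half turn about z gives the same grasp; the last joint's range is limited). The gripper opens to 94 mm and grips with 3 to 60 N. Pads are 16 mm wide; open, the fingers measure 119 mm over their backs; the gripper's body (75 mm by 177 mm) begins 78 mm behind the grasp point.
Start: joints at [-1.223, 0.3, 1.521, -0, 1.321, -0.067], TCP at [0.222, -0.503, 0.219] pointing down, gripper open.
Joint ranges: [-3.03, 3.03], [-0.79, 2.21], [0.23, 2.52], [-1.04, 4.18], [0, 3.07], [-2.55, 2.55]. Speed limits (rad/s): [2.22, 2.22, 2.57, 3.14, 3.14, 3.14].

### API

Orientations are given as [roll, pitch, yaw] about the fixed x, y, z axes, in that order (R = Rz(yaw) Ry(pitch) Rx(roll)).
In Python, from station import ctrl gives the robot as it stands. The module is installed in compiled form; this text tells all that it offers.
- The arm moves only by the tool move_arm, never from a script. Its argument "targets" is a list of rows, each a list of 7 numbers: the opening, from -1 (shut) to 1 (fully open), then the shift along the tool's x, y, z in units of 50 mm (1.0 is 50 mm), then the turn, a rotation vector about the tool's x, y, z in rad. A call has 1 to 12 rows; each row is the pose to reach, as a shift and turn from the pose commanded when the call began, along the tool's axes at that moment; what a row does not reach only later rows make up. A row lasts 1/10 s, in which the tool goes at most 50 mm and 8.59 degrees, less where a joint would pass 70% of its speed; a pose out of reach is approached as far as the arm can. A call with a gripper value outside its range is refused whole. The fingers move at their own pace and stop on an object; "grip_force" is the grip in N (left out, the last holds). Time passes only in rows, so rows that repeat a pose let the fingers close. It gives the time, the measured TCP pose, the force, the opening and the grip force at its end, in the units of the state.
- ctrl.get_obs(): the state, without advancing time (a new reading comes with each control period).
- ctrl.camera(name): name is "scene" or "side" or "wrist"; returns (picture, depth): 400x640x3 uint8, red, green, blue; 400x640 float32, m along the optical axis (not along the pixel's ray), 0 where there is no reading.
- ctrl.camera_params(name): a dict with "intrinsics" (3x3 intrinsics, pixels), "rvec" (rotation vector, rad) and "tvec" (3), from world to camera coordinates, as OpenCV has them; the wrist camera has in their place "T_tool_cam" (4x4, takes a point from camera to tool coordinates, whose origin is the TCP and whose axes are the flange's). Camera axes: x right, y down, z forward; pixel columns grow to the right and rows downward; lengths in m; the calibration is good to about 2 mm. A picture is of the moment at which its call begins: read the wrist's pose just before it. camera_params takes no time and is no camera call.
- ctrl.hand_in(): hands the job in; it is judged then, once.
Trained networks look in the newest picture that a camera, given by its name, has taken for a name from the list of things; names that differ only in an ending like _2 or _b are one class to them, and where a whole thing is asked for, a point or a joint stands for the part that bears it (a point fixed in the world has none). Each returns a list of dicts, best first, with "score" (0 to 1); they miss things now and then, are a little off and sometimes report something else, mostly with a low value. They report only what shows in the picture. A call takes as long as a camera call.
- ctrl.cut_out(camera, target): "region" (400x640 bool, what is visible of it) and "point" ([column, row] in pixels, amid what is visible of it).
- ctrl.tip_of(camera, target): "point" ([column, row] in pixels: a listed point, or the origin of a listed thing).
The state is a dict: "time_s": time; "qpos": joint angles; "joint_vel": joint speeds; "tau": joint torques, N m; "ee_pos": TCP position; "eef_rot": TCP orientation; "force": force on the tool from outside, world axes, zero at the start; "moment": the same for the moment, N m; "grip_width": finger opening in m; "grip_force": force on a finger pad.
Only numpy, scipy, OpenCV 4.12 (cv2) and the standard library are available. Lean on these libraries where they do the work, as an engineer would, in place of code of your own. Each camera call takes 0.05 s, during which the arm holds its last target. There are 200 camera calls.

## Working session

There is one attempt and no reset: what is moved stays moved. The work goes in short steps, Python scripts to look and compute and a tool call to move; the robot and the scene stay as the last step left them, time stands still between calls to the robot, and variables do not carry over. Pictures are saved under pics/ and viewed, at most 10 in all, crops included, and the job is handed in when it is done.

Besides the shell and the picture viewer there is one more tool, called after "Request:" as name([rows], argument=value, ...), one row to a line, values as JSON. move_arm: Moves the arm, as the interface text tells. Its arguments: {"type":"object","properties":{"targets":{"type":"array"},"grip_force":{"type":"number"}},"required":["targets"]}

```bash
mkdir -p pics
cat > h.py <<'E'
import numpy as np, cv2
from scipy.spatial.transform import Rotation as R
from station import ctrl
def pose(o=None):
    o=o or ctrl.get_obs(); T=np.eye(4); T[:3,:3]=R.from_euler('xyz',o['eef_rot']).as_matrix(); T[:3,3]=o['ee_pos']; return T
def camT(n):  # cam->world
    p=ctrl.camera_params(n)
    if n=='wrist': return pose()@np.array(p['T_tool_cam']),np.array(p['intrinsics'])
    T=np.eye(4); T[:3,:3]=cv2.Rodrigues(np.array(p['rvec'],float))[0]; T[:3,3]=np.ravel(p['tvec']); return np.linalg.inv(T),np.array(p['intrinsics'])
def cloud(d,T,K):
    v,u=np.mgrid[:d.shape[0],:d.shape[1]]
    P=np.stack([(u-K[0,2])/K[0,0]*d,(v-K[1,2])/K[1,1]*d,d],-1)
    return P@T[:3,:3].T+T[:3,3]
def onplane(px,z,T,K):
    r=T[:3,:3]@np.linalg.inv(K)@np.array([px[0],px[1],1.]); return T[:3,3]+r*(z-T[2,3])/r[2]
E
cat > look.py <<'E'
from h import *
import sys
for n in sys.argv[2:]:
    T,K=camT(n); im,d=ctrl.camera(n); P=cloud(d,T,K)
    cv2.imwrite(f'pics/{sys.argv[1]}_{n}.png',im[...,::-1])
    print(n,'cam',T[:3,3].round(3))
    for t in ['gauge','cursor','clip','ampoule','rack','carton','torch']:
        for r in ctrl.cut_out(n,t)[:1]:
            m=r['region']&(d>0); q=P[m]
            print(t,round(r['score'],2),np.round(r['point']),np.median(q,0).round(4),np.percentile(q,2,0).round(3),np.percentile(q,98,0).round(3))
    for t,z in [('clip_notch',.012),('cursor_push',.05),('cursor',.0245),('clip',.012),('gauge',0),('ampoule',.012)]:
        for r in ctrl.tip_of(n,t)[:1]: print(' tip',t,round(r['score'],2),np.round(r['point'],1),onplane(r['point'],z,T,K).round(4))
E
python3 look.py a scene side; python3 -c "
from h import *
print(ctrl.get_obs())"
```

```text
scene cam [ 1.085 -0.073  0.634]
gauge 0.79 [298. 224.] [ 0.5377 -0.0318  0.0127] [ 0.44  -0.185  0.003] [0.629 0.151 0.06 ]
cursor 0.87 [246. 232.] [ 0.5755 -0.1207  0.0467] [ 0.518 -0.138  0.013] [ 0.608 -0.1    0.081]
clip 0.65 [292. 241.] [ 0.5851 -0.0501  0.0211] [ 0.56  -0.067  0.014] [ 0.598 -0.034  0.049]
ampoule 0.68 [359. 171.] [0.4461 0.0913 0.0246] [0.431 0.051 0.018] [0.458 0.124 0.029]
rack 0.83 [319. 284.] [ 0.6829 -0.0218  0.0365] [ 0.652 -0.076  0.005] [0.705 0.037 0.082]
carton 0.62 [325. 148.] [0.3685 0.0408 0.0286] [ 0.333 -0.001  0.001] [0.382 0.083 0.032]
torch 0.59 [214. 191.] [ 0.4409 -0.1726  0.0216] [ 0.405 -0.223 -0.   ] [ 0.459 -0.117  0.028]
 tip clip_notch 0.84 [292.2 244.4] [ 0.5792 -0.0482  0.012 ]
 tip cursor_push 0.94 [235.4 227.8] [ 0.5604 -0.1349  0.05  ]
 tip cursor 0.85 [245.7 238.5] [ 0.5638 -0.1219  0.0245]
 tip clip 0.94 [291.6 244.2] [ 0.5786 -0.0491  0.012 ]
 tip gauge 0.63 [305.3 222.1] [ 0.5239 -0.0191  0.    ]
 tip ampoule 0.49 [352.3 177. ] [0.4383 0.0825 0.012 ]
side cam [0.475 0.627 0.396]
gauge 0.92 [332. 228.] [0.5131 0.0422 0.0122] 
[... 905 characters left out ...]
45.7] [0.4423 0.0822 0.012 ]
{'time_s': 1.4, 'qpos': array([-1.22258487e+00,  2.99887395e-01,  1.52101622e+00,  2.84505406e-05,
        1.32069067e+00, -6.66177737e-02]), 'joint_vel': array([-0.00038258, -0.00044101,  0.00060816,  0.00052636,  0.00128799,
       -0.00084279]), 'tau': array([ 8.42973677e-04, -5.31651914e+01, -3.52912366e+01,  7.08664348e-02,
        2.12949113e-02, -1.74419711e-05]), 'ee_pos': array([ 0.22165879, -0.50334149,  0.21944563]), 'eef_rot': array([ 3.14159244e+00, -2.76122766e-05,  4.14822186e-01]), 'force': array([-0.19189243,  0.17839742, -0.11774883]), 'moment': array([-0.04284979, -0.02038303,  0.0325391 ]), 'grip_force': 0.0, 'grip_width': 0.09385765273061807}
```

```bash
cat > fit.py <<'E'
from h import *
T,K=camT('scene'); im,d=ctrl.camera('scene'); P=cloud(d,T,K)
r=ctrl.cut_out('scene','gauge')[0]['region']&(d>0)
q=P[r]; q=q[(q[:,2]>.008)&(q[:,2]<.03)]
b=cv2.minAreaRect((q[:,:2]*1000).astype(np.float32)); print(b)
# rail top points
v=P.reshape(-1,3); c=np.array([.527,-.016]); 
for lo,hi in[(.021,.028)]:
    m=r.ravel()&(v[:,2]>lo)&(v[:,2]<hi); w=v[m,:2]
    for it in range(6):
        n=cv2.fitLine((w*1000).astype(np.float32),cv2.DIST_HUBER,0,.01,.01).ravel(); p=n[2:]/1000; D=n[:2]
        dist=(w-p)@np.array([-D[1],D[0]]); w=w[abs(dist)<[.05,.03,.02,.015,.013,.012][it]]
    print('rail',len(w),p,D,'yaw',np.arctan2(-D[0]*np.sign(D[1]),abs(D[1])))
E
python3 fit.py
```

```text
Traceback (most recent call last):
  File "fit.py", line 3, in <module>
    r=ctrl.cut_out('scene','gauge')[0]['region']&(d>0)
      ~~~~~~~~~~~~~~~~~~~~~~~~~~~~~^^^
IndexError: list index out of range
```

View pics/a_scene.png

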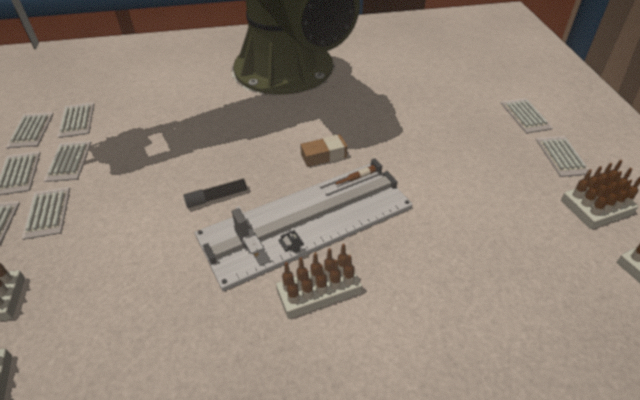

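The scene shows the gauge slanting from (205,255) to (400,190), the cursor at (243,230), the clip at (291,241). The rack (318,285), carton and torch are clear of the push path. Retry the yaw fit.

```bash
sed -i "s/^r=ctrl.*/v=P; r=(d>0)\&(abs(P[...,0]-.527)<.15)\&(abs(P[...,1]+.016)<.2)\&(((P[...,:2]-[.527,-.016])@[.95,.31])>-.06)\&(((P[...,:2]-[.527,-.016])@[.95,.31])<.06)/" fit.py; python3 fit.py
```

```text
((527.1289672851562, -16.394302368164062), (120.05646514892578, 361.936279296875), 18.07059669494629)
rail 1807 [ 0.524427   -0.01877349] [ 0.33250904 -0.9431001 ] yaw 0.33896273
```

Request:
move_arm([
  [-1,0.5,-0.2,0.1,0,0,0.01],
  [-1,1.3,-0.5,0.2,0,0,0.02],
  [-1,2.2,-0.8,0.3,0,0,0.03],
  [-1,3.1,-1.15,0.5,0,0,0.04],
  [-1,4.0,-1.5,0.6,0,0,0.05],
  [-1,4.9,-1.8,0.8,0,0,0.06],
  [-1,5.8,-2.15,0.9,0,0,0.07],
  [-1,6.7,-2.5,1.0,0,0,0.08],
  [-1,7.6,-2.8,1.2,0,0,0.08],
  [-1,8.4,-3.1,1.3,0,0,0.08],
  [-1,9.0,-3.3,1.4,0,0,0.08],
  [-1,9.2,-3.4,1.4,0,0,0.08],
], grip_force=40)

```text
time_s: 2.75
ee_pos: [0.5754, -0.1602, 0.1485]
eef_rot: [-3.141, 0.001, 0.337]
force: [-0.9, -0.0, -0.8]
grip_width: 0.0016
grip_force: 0.0
```

```bash
cat >> fit.py <<'E'
E
python3 look.py b wrist; python3 -c "
from h import *
o=ctrl.get_obs();print(o['time_s'],o['ee_pos'],o['eef_rot'],o['grip_width'],o['force'])"
```

```text
wrist cam [ 0.639 -0.138  0.313]
gauge 0.85 [167. 190.] [ 0.5351 -0.0219  0.0117] [ 0.45  -0.173  0.01 ] [0.624 0.122 0.074]
cursor 0.65 [267. 193.] [ 0.5754 -0.1192  0.0456] [ 0.518 -0.135  0.03 ] [ 0.608 -0.099  0.08 ]
clip 0.97 [201. 154.] [ 0.5793 -0.0483  0.0185] [ 0.561 -0.067  0.011] [ 0.599 -0.032  0.048]
ampoule 0.61 [ 29. 240.] [0.4487 0.0858 0.0245] [0.434 0.049 0.018] [0.46  0.112 0.028]
rack 0.91 [192.  36.] [ 0.6671 -0.0242  0.0471] [ 0.639 -0.077  0.009] [0.701 0.029 0.082]
carton 0.91 [ 89. 335.] [0.3616 0.0092 0.029 ] [ 0.341 -0.09   0.001] [0.554 0.033 0.231]
torch 0.72 [314. 333.] [ 0.4478 -0.2053  0.0258] [ 0.437 -0.213  0.023] [ 0.597 -0.153  0.248]
 tip clip_notch 0.82 [202.3 157. ] [ 0.5751 -0.0469  0.012 ]
 tip cursor_push 0.65 [278.9 208.1] [ 0.5627 -0.131   0.05  ]
 tip cursor 0.64 [270.3 196.8] [ 0.563  -0.1194  0.0245]
 tip clip 0.61 [204.2 156.7] [ 0.576  -0.0485  0.012 ]
 tip gauge 0.57 [162.4 193.3] [ 0.5242 -0.0147  0.    ]
 tip ampoule 0.82 [ 39.6 235.8] [0.4457 0.086  0.012 ]
3.45 [ 0.57403713 -0.16256988  0.14949257] [ 3.14153559e+00 -2.66501112e-05  3.34583075e-01] 0.00046927762924331564 [ 0.50188366 -0.12968344  0.40124619]
```

View pics/b_wrist.png

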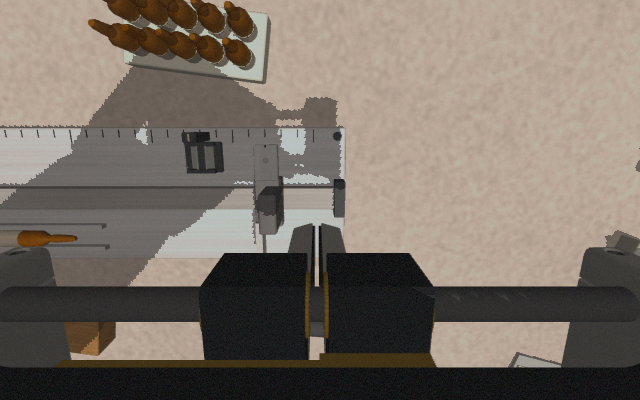

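Request:
move_arm([
  [-1,0,0,0.6,0,0,0],
  [-1,0,0,1.2,0,0,0],
  [-1,0,0,1.7,0,0,0],
  [-1,0,0,1.95,0,0,0],
  [-1,0,0,1.95,0,0,0],
  [-1,0,-0.06,1.95,0,0,0],
  [-1,0,-0.12,1.95,0,0,0],
  [-1,0,-0.18,1.95,0,0,0],
  [-1,0,-0.24,1.95,0,0,0],
  [-1,0,-0.3,1.95,0,0,0],
])

```text
time_s: 4.45
ee_pos: [0.5692, -0.148, 0.0523]
eef_rot: [3.141, -0.0, 0.335]
force: [-0.3, -0.6, -0.2]
grip_width: 0.0005
grip_force: 0.0
```

Request:
move_arm([
  [-1,0,-0.04,0,0,0,0],
  [-1,0,-0.08,0,0,0,0],
  [-1,0,-0.12,0,0,0,0],
  [-1,0,-0.16,0,0,0,0],
  [-1,0,-0.2,0,0,0,0],
  [-1,0,-0.24,0,0,0,0],
  [-1,0,-0.28,0,0,0,0],
  [-1,0,-0.32,0,0,0,0],
  [-1,0,-0.36,0,0,0,0],
  [-1,0,-0.4,0,0,0,0],
  [-1,0,-0.44,0,0,0,0],
  [-1,0,-0.48,0,0,0,0],
])

```text
time_s: 5.65
ee_pos: [0.5612, -0.1254, 0.0519]
eef_rot: [-3.142, 0.0, 0.335]
force: [0.0, -0.2, 1.4]
grip_width: 0.0004
grip_force: 0.3
```

```bash
cat > m.py <<'E'
from h import *
import sys
u=np.array([-.3284,.9446,0]); e=np.array([.9446,.3284,0])
o=ctrl.get_obs(); print('t',o['time_s'],'tcp s',o['ee_pos']@u,'e',o['ee_pos']@e,'z',o['ee_pos'][2],'F.u',o['force']@u,o['force'].round(2),o['grip_width'])
for n in sys.argv[2:]:
    T,K=camT(n); im,d=ctrl.camera(n); cv2.imwrite(f'pics/{sys.argv[1]}_{n}.png',im[...,::-1]); P=cloud(d,T,K)
    for t,z in [('clip_notch',.012),('cursor_push',.05),('cursor',.0245),('clip',.012)]:
        for r in ctrl.tip_of(n,t)[:1]:
            p=onplane(r['point'],z,T,K); print(n,t,round(r['score'],2),'s',(p@u).round(4),'e',(p@e).round(4))
    for t in ['cursor','clip']:
        for r in ctrl.cut_out(n,t)[:1]:
            q=P[r['region']&(d>0)]
            if t=='cursor':
                w=q[(q[:,2]>.074)&(q[:,2]<.084)]; print(n,'tab top s',np.percentile(w@u,[5,50,95]).round(4),'n',len(w))
                w=q[(q[:,2]>.03)&(q[:,2]<.042)&((q@e)>.515)]; print(n,'wing s',np.percentile(w@u,[5,50,95]).round(4) if len(w) else 0)
            else:
                print(n,'clip s',np.percentile(q@u,[3,50,97]).round(4)); w=q[q[:,2]>.04]; print(n,'post s',np.percentile(w@u,[5,50,95]).round(4) if len(w) else 0)
E
python3 m.py c wrist scene
```

```text
t 5.65 tcp s -0.3027527148222843 e 0.48896436626603945 z 0.0519236659838953 F.u -0.2125222150032957 [ 0.04 -0.21  1.41] 0.00042637536479734917
wrist clip_notch 0.91 s -0.2359 e 0.5297
wrist cursor_push 0.76 s -0.2928 e 0.492
wrist cursor 0.91 s -0.2784 e 0.4927
wrist tab top s [-0.2899 -0.2838 -0.2776] n 604
wrist wing s [-0.2884 -0.2883 -0.2881]
wrist clip s [-0.2517 -0.2383 -0.2206]
wrist post s [-0.2415 -0.2371 -0.231 ]
scene clip_notch 0.97 s -0.232 e 0.5293
scene cursor_push 0.84 s -0.2939 e 0.4899
scene cursor 0.85 s -0.2788 e 0.4889
scene clip 0.75 s -0.2344 e 0.5301
scene tab top s [-0.2904 -0.2834 -0.2783] n 131
scene wing s [-0.2887 -0.2853 -0.2742]
scene clip s [-0.2525 -0.2404 -0.2216]
scene post s [-0.2424 -0.2374 -0.2317]
```

View pics/c_wrist.png

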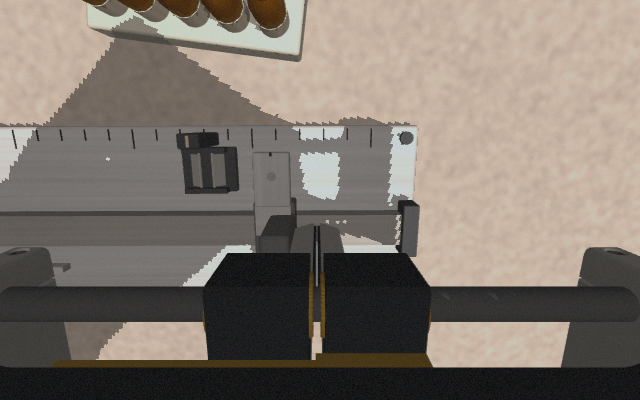

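The picture shows the fingers against the tab (285,225), the cursor having started to move with them, and the clip at (208,170). About 42 mm are left.

Request:
move_arm([
  [-1,0,-0.05,0,0,0,0],
  [-1,0,-0.1,0,0,0,0],
  [-1,0,-0.15,0,0,0,0],
  [-1,0,-0.2,0,0,0,0],
  [-1,0,-0.25,0,0,0,0],
  [-1,0,-0.3,0,0,0,0],
  [-1,0,-0.35,0,0,0,0],
  [-1,0,-0.4,0,0,0,0],
  [-1,0,-0.44,0,0,0,0],
  [-1,0,-0.48,0,0,0,0],
  [-1,0,-0.52,0,0,0,0],
  [-1,0,-0.56,0,0,0,0],
])

```text
time_s: 7.55
ee_pos: [0.5521, -0.099, 0.0519]
eef_rot: [3.142, 0.0, 0.335]
force: [-0.8, -0.8, -0.1]
grip_width: 0.0003
grip_force: 0.3
```

```bash
python3 m.py d wrist scene
```

```text
t 7.55 tcp s -0.2747661883861099 e 0.48897721979710956 z 0.051944129803275056 F.u -0.5361209564513684 [-0.8  -0.84 -0.06] 0.00031981031618008295
wrist clip_notch 0.7 s -0.2344 e 0.5311
wrist cursor_push 0.83 s -0.2628 e 0.4904
wrist cursor 0.88 s -0.2519 e 0.4918
wrist clip 0.73 s -0.2352 e 0.5259
wrist tab top s [-0.2619 -0.2558 -0.2497] n 595
wrist wing s [-0.2604 -0.2603 -0.26  ]
wrist clip s [-0.2465 -0.2315 -0.2195]
wrist post s [-0.2414 -0.2362 -0.2303]
scene clip_notch 0.52 s -0.2365 e 0.5302
scene cursor_push 0.62 s -0.2611 e 0.4873
scene cursor 0.71 s -0.2528 e 0.4902
scene clip 0.68 s -0.2306 e 0.5223
scene tab top s [-0.2622 -0.2555 -0.25  ] n 121
scene wing s [-0.2605 -0.2517 -0.2467]
scene clip s [-0.2505 -0.2384 -0.2217]
scene post s [-0.2425 -0.2378 -0.2319]
```

Request:
move_arm([
  [-1,0,-0.03,0,0,0,0],
  [-1,0,-0.06,0,0,0,0],
  [-1,0,-0.09,0,0,0,0],
  [-1,0,-0.12,0,0,0,0],
  [-1,0,-0.12,0,0,0,0],
])

```text
time_s: 8.75
ee_pos: [0.5501, -0.0932, 0.052]
eef_rot: [-3.142, 0.0, 0.335]
force: [-0.3, 0.1, 1.2]
grip_width: 0.0001
grip_force: 0.0
```

Request:
move_arm([
  [-1,0,-0.02,0,0,0,0],
  [-1,0,-0.04,0,0,0,0],
  [-1,0,-0.04,0,0,0,0],
])

```text
time_s: 9.05
ee_pos: [0.5495, -0.0914, 0.052]
eef_rot: [3.142, -0.0, 0.335]
force: [-0.4, 1.2, -0.1]
grip_width: 0.0003
grip_force: 0.0
```

Request:
move_arm([
  [-1,0,-0.02,0,0,0,0],
  [-1,0,-0.02,0,0,0,0],
])

```text
time_s: 9.25
ee_pos: [0.5492, -0.0908, 0.052]
eef_rot: [3.141, -0.0, 0.335]
force: [-0.1, -3.0, -0.4]
grip_width: 0.0002
grip_force: 1.5
```

Request:
move_arm([
  [-1,0,-0.01,0,0,0,0],
  [-1,0,-0.01,0,0,0,0],
])

```text
time_s: 9.45
ee_pos: [0.5491, -0.0904, 0.052]
eef_rot: [3.141, -0.0, 0.335]
force: [2.5, -4.7, 0.4]
grip_width: 0.0005
grip_force: 2.3
```

Request:
move_arm([
  [-1,0,-0.01,0,0,0,0],
  [-1,0,-0.01,0,0,0,0],
])

```text
time_s: 9.65
ee_pos: [0.5489, -0.09, 0.052]
eef_rot: [3.141, -0.0, 0.335]
force: [1.2, -5.8, -0.9]
grip_width: 0.0006
grip_force: 2.8
```

Request:
move_arm([
  [-1,0,-0.01,0,0,0,0],
  [-1,0,-0.01,0,0,0,0],
])

```text
time_s: 9.85
ee_pos: [0.5488, -0.0896, 0.052]
eef_rot: [3.141, -0.0, 0.335]
force: [1.3, -5.4, -0.8]
grip_width: 0.0004
grip_force: 2.7
```

Close to the crest; continue one step at a time.

Request:
move_arm([
  [-1,0,-0.01,0,0,0,0],
  [-1,0,-0.01,0,0,0,0],
])

```text
time_s: 10.05
ee_pos: [0.5485, -0.0889, 0.052]
eef_rot: [3.141, -0.0, 0.335]
force: [0.3, -3.9, -0.8]
grip_width: 0.0007
grip_force: 2.0
```

```bash
python3 m.py e wrist
```

```text
t 10.05 tcp s -0.26416314677729946 e 0.48894756069070755 z 0.05200545291133042 F.u -3.7879774365536223 [ 0.29 -3.91 -0.84] 0.0006885728045291042
wrist cursor_push 0.61 s -0.2528 e 0.4902
wrist cursor 0.57 s -0.2409 e 0.4909
wrist clip 0.32 s -0.2402 e 0.6233
wrist tab top s [-0.2514 -0.2454 -0.239 ] n 592
wrist wing s [-0.2498 -0.2498 -0.2496]
wrist clip s [-0.2521 -0.2361 -0.219 ]
wrist post s [-0.2413 -0.2357 -0.2301]
```

Request:
move_arm([
  [-1,0,-0.01,0,0,0,0],
  [-1,0,-0.01,0,0,0,0],
])

```text
time_s: 10.6
ee_pos: [0.5483, -0.0882, 0.052]
eef_rot: [-3.142, 0.0, 0.335]
force: [0.3, -2.9, 1.3]
grip_width: 0.0007
grip_force: 1.3
```

```bash
python3 m.py f wrist
```

```text
t 10.6 tcp s -0.2633534397674586 e 0.48896672762464405 z 0.05195817721291088 F.u -2.8504439897282072 [ 0.29 -2.92  1.28] 0.000657040174908288
wrist cursor_push 0.63 s -0.2513 e 0.4911
wrist cursor 0.95 s -0.2407 e 0.4908
wrist tab top s [-0.2505 -0.2444 -0.2382] n 593
wrist wing s [-0.249  -0.2489 -0.2489]
wrist clip s [-0.2519 -0.2378 -0.2193]
wrist post s [-0.2413 -0.2361 -0.2306]
```

Request:
move_arm([
  [-1,0,-0.01,0,0,0,0],
  [-1,0,-0.01,0,0,0,0],
])

```text
time_s: 11.15
ee_pos: [0.5482, -0.0877, 0.0519]
eef_rot: [-3.142, -0.0, 0.335]
force: [0.3, -1.6, -0.1]
grip_width: 0.0002
grip_force: 0.6
```

```bash
python3 m.py g wrist
```

```text
t 11.15 tcp s -0.26285908778064565 e 0.4889979217360153 z 0.051912389982104935 F.u -1.5886734424920734 [ 0.3  -1.58 -0.09] 0.00018309084646056788
wrist cursor_push 0.68 s -0.2504 e 0.4909
wrist cursor 0.97 s -0.239 e 0.4916
wrist tab top s [-0.2501 -0.2441 -0.2377] n 596
wrist wing s [-0.2485 -0.2484 -0.2358]
wrist clip s [-0.2516 -0.2388 -0.2191]
wrist post s [-0.2414 -0.2363 -0.2306]
```

Request:
move_arm([
  [-1,0,-0.01,0,0,0,0],
  [-1,0,-0.01,0,0,0,0],
])

```text
time_s: 11.7
ee_pos: [0.548, -0.0873, 0.0519]
eef_rot: [-3.142, 0.0, 0.335]
force: [0.2, -1.0, 1.1]
grip_width: 0.0007
grip_force: 0.2
```

```bash
python3 m.py h wrist
```

```text
t 11.7 tcp s -0.26237994110806434 e 0.48897538029699494 z 0.05190018113666317 F.u -0.9679405811016399 [ 0.19 -0.96  1.07] 0.0006883066574962632
wrist cursor_push 0.68 s -0.2502 e 0.4912Traceback (most recent call last):
  File "m.py", line 14, in <module>
    w=q[(q[:,2]>.074)&(q[:,2]<.084)]; print(n,'tab top s',np.percentile(w@u,[5,50,95]).round(4),'n',len(w))
                                                          ~~~~~~~~~~~~~^^^^^^^^^^^^^^^
    return _quantile_unchecked(
        a, q, axis, out, overwrite_input, method, keepdims, weights)
    return _ureduce(a,
                    func=_quantile_ureduce_func,
    ...<5 lines>...
                    overwrite_input=overwrite_input,
                    method=method)
    r = func(a, **kwargs)
    result = _quantile(arr,
                       quantiles=q,
    ...<2 lines>...
                       out=out,
                       weights=wgt)
    slices_having_nans = np.isnan(arr[-1, ...])
                                  ~~~^^^^^^^^^
IndexError: index -1 is out of bounds for axis 0 with size 0
```

```bash
cat > n.py <<'E'
from h import *
import sys
u=np.array([-.3284,.9446,0]); e=np.array([.9446,.3284,0])
for n in sys.argv[1:]:
    T,K=camT(n); o=ctrl.get_obs(); im,d=ctrl.camera(n); P=cloud(d,T,K)[d>0]
    s,x,z=P@u,P@e,P[:,2]
    m=(abs(x-.49)<.012)&(abs(z-.080)<.003)&(s>-.27)&(s<-.21); f=np.percentile(s[m],[97,99]).round(4)
    w=(x>.52)&(x<.54)&(z>.027)&(z<.045)&(s>-.27)&(s<-.2)
    print(n,'tcp',(o['ee_pos']@u).round(4),'Fu',(o['force']@u).round(2),'tab front',f,'origin',f-.002,'wing',np.percentile(s[w],[2,50,98]).round(4),'notch -.236')
    cv2.imwrite(f'pics/n{o["time_s"]:.2f}_{n}.png',im[...,::-1])
E
python3 n.py wrist
```

```text
wrist tcp -0.2624 Fu 0.08 tab front [-0.2368 -0.2362] origin [-0.2388 -0.2382] wing [-0.2476 -0.2383 -0.2279] notch -.236
```

Request:
move_arm([
  [-1,0,-0.01,0,0,0,0],
  [-1,0,-0.01,0,0,0,0],
])

```text
time_s: 12.25
ee_pos: [0.5478, -0.0868, 0.0519]
eef_rot: [-3.142, 0.0, 0.335]
force: [0.1, -0.2, 0.7]
grip_width: 0.0003
grip_force: 0.0
```

```bash
python3 n.py wrist
```

```text
wrist tcp -0.2618 Fu -0.19 tab front [-0.2366 -0.2358] origin [-0.2386 -0.2378] wing [-0.2471 -0.2372 -0.2275] notch -.236
```

Request:
move_arm([
  [-1,0,-0.01,0,0,0,0],
  [-1,0,-0.01,0,0,0,0],
  [-1,0,-0.01,0,0,0,0],
])

```text
time_s: 12.6
ee_pos: [0.5477, -0.0863, 0.052]
eef_rot: [3.142, -0.0, 0.335]
force: [0.2, -0.3, -0.1]
grip_width: 0.0007
grip_force: 0.0
```

```bash
python3 n.py wrist
```

```text
wrist tcp -0.2614 Fu -0.37 tab front [-0.2359 -0.2353] origin [-0.2379 -0.2373] wing [-0.2465 -0.2373 -0.2268] notch -.236
```

Request:
move_arm([
  [-1,0,-0.01,0,0,0,0],
  [-1,0,-0.01,0,0,0,0],
  [-1,0,-0.01,0,0,0,0],
])

```text
time_s: 12.95
ee_pos: [0.5475, -0.0859, 0.0519]
eef_rot: [-3.142, 0.0, 0.335]
force: [-0.6, 0.1, 0.0]
grip_width: 0.0005
grip_force: 0.0
```

```bash
python3 n.py wrist scene; ls pics
```

```text
wrist tcp -0.2609 Fu 0.34 tab front [-0.2354 -0.2348] origin [-0.2374 -0.2368] wing [-0.2462 -0.2376 -0.2265] notch -.236
scene tcp -0.2609 Fu -0.04 tab front [-0.236  -0.2355] origin [-0.238  -0.2375] wing [-0.2471 -0.2422 -0.2272] notch -.236
a_scene.png
a_side.png
b_wrist.png
c_scene.png
c_wrist.png
d_scene.png
d_wrist.png
e_wrist.png
f_wrist.png
g_wrist.png
h_wrist.png
n12.00_wrist.png
n12.25_wrist.png
n12.60_wrist.png
n12.95_wrist.png
n13.00_scene.png
```

```bash
python3 -c "
import cv2
a=[cv2.resize(cv2.imread(f'pics/{f}_wrist.png')[120:270,150:400],None,fx=2.0,fy=2.0,interpolation=cv2.INTER_CUBIC) for f in ('g','n12.95')]
cv2.imwrite('pics/cmp.png',cv2.vconcat(a))"
```

```text
(no output)
```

View pics/cmp.png

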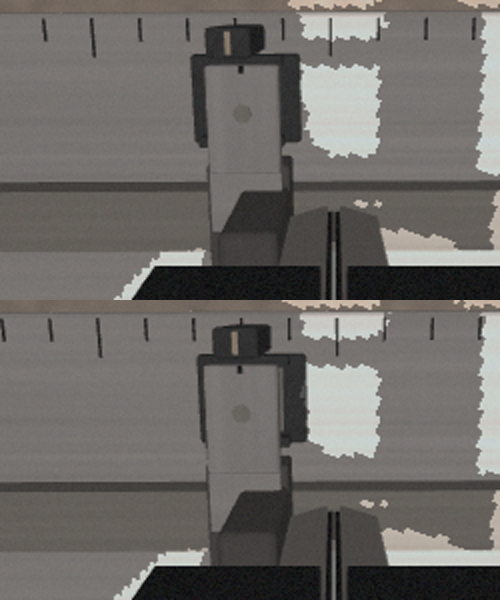

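Wing tick (240,370) and the post's white line (235,343) are nearly aligned, so the cursor is around home. I'll step on slightly to see whether the far side of the notch pushes back.

Request:
move_arm([
  [-1,0,-0.01,0,0,0,0],
  [-1,0,-0.01,0,0,0,0],
  [-1,0,-0.01,0,0,0,0],
])

```text
time_s: 13.35
ee_pos: [0.5473, -0.0854, 0.0519]
eef_rot: [3.142, 0.0, 0.335]
force: [-0.4, 0.7, 0.2]
grip_width: 0.0005
grip_force: 0.0
```

```bash
python3 n.py wrist
```

```text
wrist tcp -0.2604 Fu 0.76 tab front [-0.2353 -0.2346] origin [-0.2373 -0.2366] wing [-0.2459 -0.2368 -0.2261] notch -.236
```

Request:
move_arm([
  [-1,0,-0.01,0,0,0,0],
  [-1,0,-0.01,0,0,0,0],
  [-1,0,-0.01,0,0,0,0],
])

```text
time_s: 13.7
ee_pos: [0.5472, -0.0849, 0.052]
eef_rot: [3.142, -0.0, 0.335]
force: [0.4, 0.4, 0.5]
grip_width: 0.0006
grip_force: 0.1
```

```bash
python3 n.py wrist; python3 m.py i wrist|tail -5
```

```text
wrist tcp -0.2599 Fu 0.26 tab front [-0.235  -0.2343] origin [-0.237  -0.2363] wing [-0.2455 -0.236  -0.2257] notch -.236
wrist clip 0.73 s -0.2361 e 0.5275
wrist tab top s [-0.247  -0.2409 -0.2347] n 592
wrist wing s [-0.2455 -0.2454 -0.2454]
wrist clip s [-0.2475 -0.2376 -0.2257]
wrist post s [-0.2466 -0.2376 -0.2269]
```

Request:
move_arm([
  [-1,0,-0.01,0,0,0,0],
  [-1,0,-0.01,0,0,0,0],
  [-1,0,-0.01,0,0,0,0],
])

```text
time_s: 14.4
ee_pos: [0.547, -0.0845, 0.0519]
eef_rot: [3.141, -0.0, 0.335]
force: [0.7, -0.6, 0.1]
grip_width: 0.0005
grip_force: 0.6
```

```bash
python3 n.py wrist
```

```text
wrist tcp -0.2595 Fu -0.76 tab front [-0.2343 -0.2338] origin [-0.2363 -0.2358] wing [-0.2451 -0.236  -0.2254] notch -.236
```

Request:
move_arm([
  [-1,0,-0.01,0,0,0,0],
  [-1,0,-0.01,0,0,0,0],
  [-1,0,-0.01,0,0,0,0],
])

```text
time_s: 14.75
ee_pos: [0.5469, -0.0841, 0.052]
eef_rot: [3.141, -0.0, 0.335]
force: [-0.2, -3.8, -1.1]
grip_width: 0.0003
grip_force: 1.7
```

```bash
python3 n.py wrist
```

```text
wrist tcp -0.259 Fu -3.52 tab front [-0.2342 -0.2334] origin [-0.2362 -0.2354] wing [-0.2447 -0.2353 -0.2251] notch -.236
```

Push force rose again after the quiet stretch, so this is the far wall of the notch. Back off and check.

Request:
move_arm([
  [-1,0,0.02,0,0,0,0],
  [-1,0,0.06,0,0,0,0],
  [-1,0,0.15,0,0,0,0],
  [-1,0,0.3,0,0,0,0],
  [-1,0,0.5,0,0,0,0],
  [-1,0,0.5,0,0,0,0],
])

```text
time_s: 15.4
ee_pos: [0.5554, -0.1089, 0.0519]
eef_rot: [3.141, -0.0, 0.334]
force: [0.3, -0.1, 0.3]
grip_width: 0.0004
grip_force: 0.0
```

```bash
python3 n.py wrist scene; python3 m.py j wrist scene
```

```text
wrist tcp -0.2853 Fu -0.22 tab front [-0.234  -0.2338] origin [-0.236  -0.2358] wing [-0.2453 -0.237  -0.2255] notch -.236
scene tcp -0.2847 Fu 0.17 tab front [-0.2351 -0.2349] origin [-0.2371 -0.2369] wing [-0.2462 -0.2412 -0.2271] notch -.236
t 15.5 tcp s -0.28422222451944384 e 0.48883539798711473 z 0.051799830481044244 F.u -0.09790095282055196 [ 0.16 -0.05  0.49] 0.0004096336843710797
wrist cursor_push 0.72 s -0.2467 e 0.4896
wrist cursor 0.55 s -0.2354 e 0.4928
wrist clip 0.55 s -0.2362 e 0.5292
wrist tab top s [-0.247  -0.2397 -0.2347] n 865
wrist wing s [-0.2452 -0.2451 -0.2449]
wrist clip s [-0.2523 -0.2424 -0.2299]
wrist post s [-0.245  -0.2369 -0.2305]
scene clip_notch 0.59 s -0.2326 e 0.5253
scene cursor_push 0.56 s -0.2437 e 0.4824
scene cursor 0.64 s -0.2386 e 0.4909
scene clip 0.54 s -0.2353 e 0.533
scene tab top s [-0.248  -0.2423 -0.2362] n 138
scene wing s 0
scene clip s [-0.2531 -0.2417 -0.2211]
scene post s [-0.2424 -0.2376 -0.2317]
```

View pics/j_wrist.png

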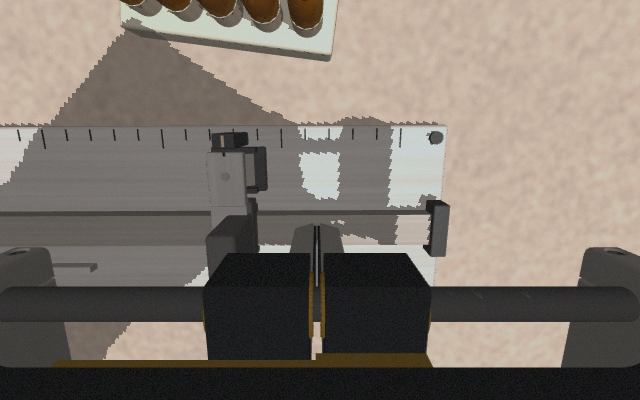

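The fingers are clear and the cursor (225,175) stayed beside the post (229,140). Its origin is at about -0.236 along the rail, the same as the clip's centre. Now lift and hand in.

Request:
move_arm([
  [-1,0,0,-0.5,0,0,0],
  [-1,0,0,-1.2,0,0,0],
  [-1,0,0,-2.0,0,0,0],
  [-1,0,0,-2.0,0,0,0],
  [-1,0,0,-2.0,0,0,0],
])

```text
time_s: 16.7
ee_pos: [0.5552, -0.1077, 0.1525]
eef_rot: [3.141, -0.001, 0.335]
force: [-0.2, -0.0, -1.1]
grip_width: 0.0003
grip_force: 0.0
```

```bash
python3 n.py scene; python3 -c "
from station import ctrl
print(ctrl.hand_in())"
```

```text
scene tcp -0.284 Fu 0.03 tab front [-0.2347 -0.2345] origin [-0.2367 -0.2365] wing [-0.2463 -0.2406 -0.2258] notch -.236
the job is handed in; nothing more can be done
None
```

I pushed the cursor into the clip's notch, backed the fingers off and lifted clear, then handed the job in at about 17 s. The cameras put it about 1 mm or less from the notch. I did not see a clear spring-ahead click, so I judged it by the push force dropping to nothing and then rising at the far wall. The hand-in returned no verdict.

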